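# Cradle the capacitor and hold the supply cover open

### The job

Lay the black can capacitor on its side in the white V-saddle cradle, resting level and about centred on both saddles (either way round), and let go of it. Then lift the hinged cover of the hardboard supply box by its red bar and hold it open at 45 degrees so that a colleague can reach the terminals; the cover falls shut if released, so finish while still gripping the bar and holding it there. Leave the multimeter, the reel and the screwdriver where they are.

Things in the scene. Friction and masses are not known exactly. Their poses are not given: they have to be found in the camera images.
- cap_mid (a point): Centre (half-way up) of the loose black cylindrical can capacitor: 40 mm diameter, 110 mm long, about 0.18 kg, with an aluminium top carrying two low brass terminals (4 mm high, seen only). It starts standing upright on the bench; its z axis runs along the cylinder towards the terminals.
- cap: The same capacitor; origin at the centre of its foot, 55 mm from cap_mid along its axis, z towards the terminals.
- cradle_seat (a point): Where the capacitor's centre belongs when it lies in the cradle: on the cradle's centre line, 52 mm above the bench. x is the line along which the capacitor must lie (either way round), y points sideways, z up.
- cradle: The cradle, fixed to the bench: plywood board 110 (x) by 90 (y) by 8 mm thick; origin at the centre of its underside, z up. Two white 90 degree V saddles stand on it at x = -36 and +36 mm, each 12 mm thick along x and 62 mm wide in y; their arms end about 2 mm below the lying capacitor's axis. Between them 60 mm are free down to the board.
- box: Fixed hardboard supply box on the bench, 170 mm (x) by 190 mm (y) by 110 mm high, closed on top by the cover; origin at the centre of its underside, z up, its front faces -x (towards the robot at yaw 0), the hinge is along its far (+x) upper edge.
- cover (a joint): Opening angle of the box's hinged plywood cover in rad: 0 shut (its underside 110 mm above the bench), 0.785 = 45 degrees, stops at 1.35. The front edge rises as it opens. About 0.3 kg, hinge nearly frictionless: it falls shut from any angle.
- cover_hinge (a point): Middle of the cover's hinge line, at the box's far upper edge, 110 mm above the bench. It turns with the cover: y along the hinge, -x from the hinge towards the cover's free front edge, z out of the cover's upper face.
- cover_bar (a point): Middle of the red round bar on the cover, 12 mm diameter, 110 mm long between two posts, parallel to the hinge (along y), near the cover's front edge: 162 mm from the hinge line along the cover (-x of the hinge frame) and 48 mm along its z; shut, it is 158 mm above the bench with 34 mm free under it. It can be pinched from above across the bar, and turns in the pads as the cover swings.
- meter: Bystander: orange and black multimeter lying flat on the bench, 155 x 80 x 34 mm, dial to 48 mm; origin at the centre of its underside, long side along its x.
- reel: Bystander: upright blue reel of copper-coloured wire, 54 mm diameter, 50 mm high; origin at the centre of its underside.
- driver: Bystander: yellow-handled screwdriver lying flat, 170 mm long along its x, less than 40 mm high; origin near its middle.
There are look-alikes about, which are no part of the job. There is more than one size of the cap; the job needs the larger.

How it is judged:
By the outcome, as a careful person would: the job done as asked, in the order asked, and still so for the second after the job is handed in, while the arm keeps its last pose, push and grip.
It also fails if it takes over 51 s, if anything falls off the work surface, if the arm or the gripper's body presses on something with over 40 N, if the wrist force passes 120 N, or if a joint passes its speed limit or range.

### The arm

A 6-joint arm with a two-finger parallel gripper is mounted at the origin on the work surface. World frame = base frame: x ahead of the robot, y to its left, z up, the work surface at z = 0. Lengths are in m, angles in rad, forces in N, time in s.
With the tool pointing down it reaches from about 0.35 to 0.85 m from the base axis. Payload 8.1 kg.
Tool frame: the origin (TCP) lies on the centre line of the jaws, within the pads' length; the fingertips stand 11 mm ahead of it and the grasp point (between the pads) lies 8 mm behind it (tip_reach is the z of the fingertips in the tool frame, in m); z points along the fingers, y is the direction in which the jaws open and shut (so a half turn about z gives the same grasp; the last joint's range is limited). The gripper opens to 93 mm and grips with 3 to 60 N. Pads are 15 mm wide; open, the fingers measure 128 mm over their backs; the gripper's body (75 mm by 188 mm) begins 65 mm behind the grasp point.
Start: joints at [1.051, 0.13, 1.488, -0, 1.523, -0.085], TCP at [0.253, 0.544, 0.23] pointing down, gripper open.
Joint ranges: [-2.96, 2.96], [-0.89, 2.26], [0.02, 2.5], [-1.34, 4.48], [0, 2.73], [-2.66, 2.66]. Speed limits (rad/s): [2.39, 2.39, 2.79, 3.14, 3.14, 3.14].

### API

Orientations are given as a rotation vector (axis times angle).
In Python, from plant import read_state, read_camera, camera_params, close_job, silhouettes, tip_of, tip_reach gives the robot as it stands.
- The arm moves only by the shell command python3 -m creep 'ROWS' [FORCE]. ROWS is JSON, a list of rows, each a list of 5 numbers: the shift along the tool's x, y, z in m, then the turn about the tool's z in rad, then the closure in counts, from 0 (fully open) to 255 (shut). In form: [[dx, dy, dz, twist, gripper], ...]. A call has 1 to 12 rows; each row shifts and turns the commanded pose from where the row before left it, along the tool's axes as they then stand; what a row does not reach is not made up. A row lasts 1/12 s, in which the tool goes at most 41.7 mm and 7.16 degrees, less where a joint would pass 70% of its speed; a pose out of reach is approached as far as the arm can. A call is refused whole if a number of a shift passes 0.0417 or a number of a turn 0.125, either way. A call with a gripper value outside its range is refused whole. The fingers move at their own pace and stop on an object; FORCE is the grip in N (left out, the last holds). Time passes only in rows, so rows that do not move let the fingers close. It gives the time, the measured TCP pose, the force and the opening at its end, in the units of the state.
- read_state(): the state, without advancing time (a new reading comes with each control period).
- read_camera(name): name is "scene" or "top" or "wrist"; returns the picture (420x560x3 uint8, red, green, blue); there is no depth.
- camera_params(name): a dict with "fov_y" (degrees; the focal length in pixels is half the picture's height over the tangent of half this angle, whatever the lens; pixels are square), "cx", "cy" (the principal point, pixels), "position" and "rotation" of the camera in the world. Camera axes: x right, y down, z forward; pixel columns grow to the right and rows downward; lengths in m; the calibration is good to about 2 mm. A picture is of the moment at which its call begins: read the wrist's pose just before it. camera_params takes no time and is no camera call; for the wrist camera it gives the pose at the moment of the call.
- close_job(): hands the job in, once; it reports no verdict.
Trained networks look in the newest picture that a camera, given by its name, has taken for a name from the list of things; names that differ only in an ending like _2 or _b are one class to them, and where a whole thing is asked for, a point or a joint stands for the part that bears it (a point fixed in the world has none). Each returns a list of dicts, best first, with "confidence" (0 to 1); they miss things now and then, are a little off and sometimes report something else, mostly with a low value. They report only what shows in the picture. A call takes as long as a camera call. They do not tell look-alikes from the thing itself.
- silhouettes(camera, query): "region" (420x560 bool, what is visible of it) and "pixel" ([column, row] in pixels, amid what is visible of it).
- tip_of(camera, query): "pixel" ([column, row] in pixels: a listed point, or the origin of a listed thing).
The state is a dict: "t": time; "q": joint angles; "dq": joint speeds; "joint_torque": joint torques, N m; "tool_pos": TCP position; "orientation": TCP orientation; "force": force on the tool from outside, world axes, zero at the start; "wrist_torque": the same for the moment, N m; "opening": finger opening in m.
Only numpy, scipy, OpenCV 4.12 (cv2) and the standard library are available. Lean on these libraries where they do the work, as an engineer would, in place of code of your own. Each camera call takes 0.05 s, during which the arm holds its last target.

## Working session

There is one attempt and no reset: what is moved stays moved. The work goes in short steps, Python scripts to look and compute and a shell command to move; the robot and the scene stay as the last step left them, time stands still between calls to the robot, and variables do not carry over. Pictures are saved under pics/ and viewed, and the job is handed in when it is done.

```bash
ls; mkdir -p pics; python3 - <<'E'
from plant import *
import cv2,numpy as np
print(read_state())
for c in ["scene","top","wrist"]:
    p=camera_params(c);print(c,p)
    im=read_camera(c);cv2.imwrite(f"pics/{c}0.png",im[:,:,::-1])
E
```

```text
pics
{'t': 0.0, 'q': array([ 1.05059521e+00,  1.31149873e-01,  1.48924594e+00,  1.46153658e-05,
        1.52296761e+00, -8.54269417e-02]), 'dq': array([ 4.00696708e-04, -6.74458429e-04, -4.42836404e-05,  8.02694006e-04,
       -9.60468311e-04, -5.15829941e-04]), 'joint_torque': array([-4.60366700e-04, -5.59836960e+01, -4.91764140e+01,  7.69385858e-02,
        3.53265507e-02, -6.59703051e-05]), 'tool_pos': array([0.25245153, 0.54372772, 0.22861246]), 'orientation': array([-6.77459351e-01, -3.06712261e+00,  2.64766691e-03]), 'force': array([ 0.23741746, -0.91727298, -0.3402167 ]), 'wrist_torque': array([-0.02248811,  0.01722253, -0.02073217]), 'opening': 0.09312009482993555}
scene {'fov_y': 51.027424370436236, 'cx': 284.1276967100862, 'cy': 205.71625053340236, 'position': array([ 0.84195844, -0.5447169 ,  0.94150028]), 'rotation': array([-2.464367  , -0.51423929,  0.18427301])}
top {'fov_y': 45.23335630495543, 'cx': 282.55729068174765, 'cy': 212.0140255428989, 'position': array([ 0.4774722 , -0.00304198,  1.44774615]), 'rotation': array([-2.18796396,  2.17185551, -0.07751964])}
wrist {'fov_y': 63.40450171293393, 'cx': 281.0397204392466, 'cy': 209.58948787677656, 'position': array([0.1807591 , 0.57685521, 0.38310047]), 'rotation': array([2.4343014 , 1.5515773 , 0.22396999])}
```

View pics/scene0.png

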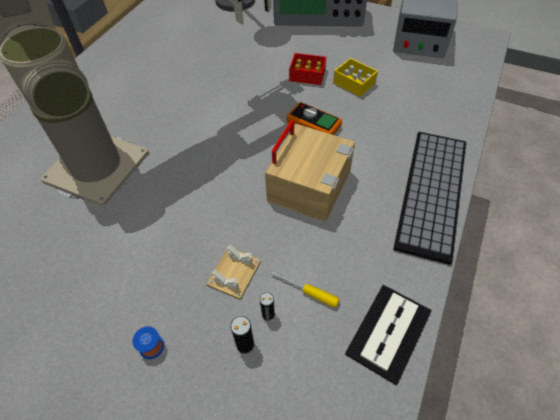

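View pics/top0.png

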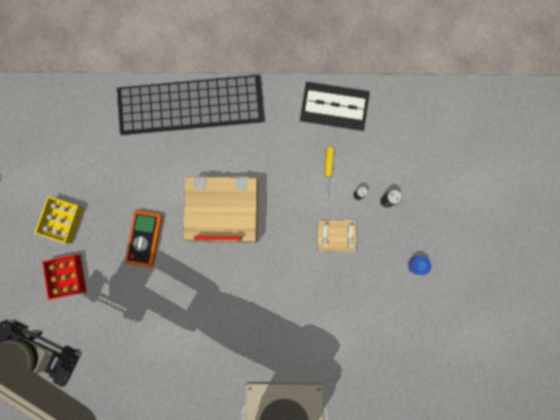

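View pics/wrist0.png

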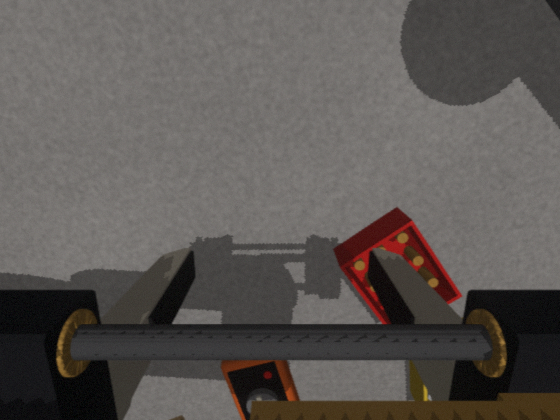

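```bash
cat > h.py <<'E'
from plant import *
import cv2,numpy as np
from scipy.spatial.transform import Rotation as R
def cam(n):
    p=camera_params(n);f=210/np.tan(np.radians(p['fov_y']/2));return f,p['cx'],p['cy'],np.array(p['position']),R.from_rotvec(p['rotation']).as_matrix()
def ray(n,px,c=None):
    f,cx,cy,P,M=c or cam(n);d=M@np.array([(px[0]-cx)/f,(px[1]-cy)/f,1]);return P,d/np.linalg.norm(d)
def onz(n,px,z,c=None):
    P,d=ray(n,px,c);return P+d*(z-P[2])/d[2]
def proj(n,X,c=None):
    f,cx,cy,P,M=c or cam(n);q=(np.asarray(X)-P)@M;return np.stack([f*q[...,0]/q[...,2]+cx,f*q[...,1]/q[...,2]+cy],-1)
def tri(a,b):
    (P,d),(Q,e)=a,b
    A=np.stack([d,-e],1);s=np.linalg.lstsq(A,Q-P,rcond=None)[0];x,y=P+d*s[0],Q+e*s[1];return (x+y)/2,np.linalg.norm(x-y)
E
python3 - <<'E'
from h import *
for q,z in [("cap_mid",.055),("cap",0),("cradle_seat",.052),("cradle",0),("cover_bar",.158),("cover_hinge",.11),("box",0),("reel",0),("driver",0)]:
    for n in ["top","scene"]:
        for d in tip_of(n,q)[:3]: print(q,n,round(d['confidence'],2),np.round(d['pixel'],1),onz(n,d['pixel'],z).round(4))
for n,(u,v) in dict(top=(375,195),scene=(255,315)).items():
    im=read_camera(n)[v-60:v+60,u-70:u+70,::-1];cv2.imwrite(f'pics/crop_{n}.png',cv2.resize(im,None,fx=5,fy=5,interpolation=2))
print(read_state()['t'])
E
```

```text
cap_mid top 0.74 [393.2 201.7] [ 0.6149 -0.3018  0.055 ]
cap_mid top 0.53 [357.6 192.5] [ 0.6399 -0.2033  0.055 ]
cap_mid scene 0.89 [240.6 333.1] [ 0.6189 -0.2867  0.055 ]
cap_mid scene 0.66 [264.4 304. ] [ 0.6366 -0.2092  0.055 ]
cap top 0.64 [383.  201.2] [ 0.6216 -0.2842  0.    ]
cap top 0.64 [359.1 195.5] [ 0.6376 -0.2155  0.    ]
cap scene 0.64 [243.3 345.8] [ 0.6232 -0.2933 -0.    ]
cap scene 0.53 [265.9 314.4] [ 0.6376 -0.2096  0.    ]
cradle_seat top 0.88 [336.9 233.4] [ 0.526 -0.146  0.052]
cradle_seat scene 0.71 [226.7 262.7] [ 0.5133 -0.1512  0.052 ]
cradle_seat scene 0.3 [231.4 274.1] [ 0.5369 -0.1727  0.052 ]
cradle top 0.85 [336.1 235.7] [ 0.5212 -0.1491  0.    ]
cradle scene 0.75 [233.7 273.6] [ 0.5235 -0.1476  0.    ]
cover_bar top 0.62 [220.3 241. ] [0.5007 0.1628 0.158 ]
cover_bar top 0.29 [415.1 263.7] [ 0.4468 -0.3339  0.158 ]
cover_bar scene 0.88 [283.3 137.1] [0.5138 0.1724 0.158 ]
cover_hinge top 0.72 [324.8 178.5] [ 0.6705 -0.1079  0.11  ]
cover_hinge top 0.61 [220.9 178.7] [0.6681 0.1701 0.11  ]
cover_hinge scene 0.74 [341.6 165.9] [0.6691 0.1811 0.11  ]
box top 0.69 [223.6 214. ] [0.5813 0.1749 0.    ]
box scene 0.64 [228.7 262.9] [ 0.4988 -0.1267 -0.    ]
box scene 0.57 [309.2 183.4] [0.5856 0.1814 0.    ]
reel top 0.59 [417.8 267.9] [ 0.4311 -0.3819  0.    ]
reel scene 0.93 [152.6 344.8] [ 0.4423 -0.3699  0.    ]
reel scene 0.51 [244.4 346.6] [ 0.6262 -0.2939  0.    ]
driver top 0.87 [326.6 175.9] [ 0.694  -0.1217  0.    ]
driver scene 0.66 [303.2 292.3] [ 0.6941 -0.1263  0.    ]
driver scene 0.38 [231.4 274.6] [ 0.5197 -0.1522  0.    ]
1.15
```

View pics/crop_top.png

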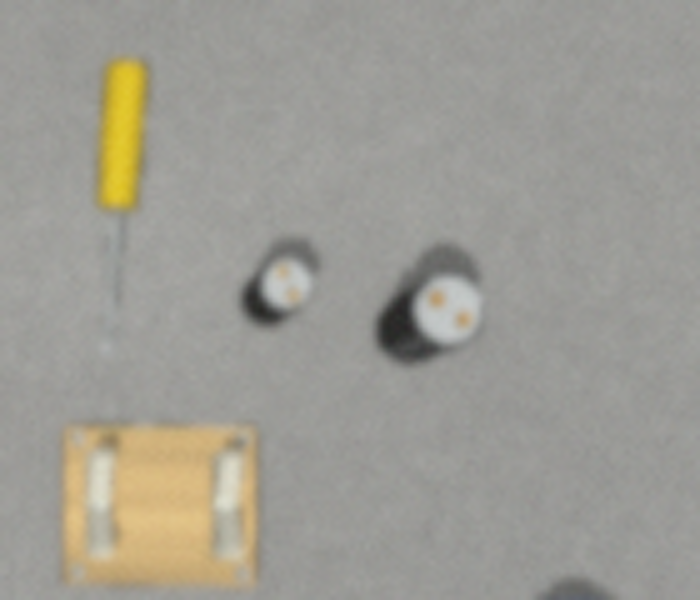

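View pics/crop_scene.png

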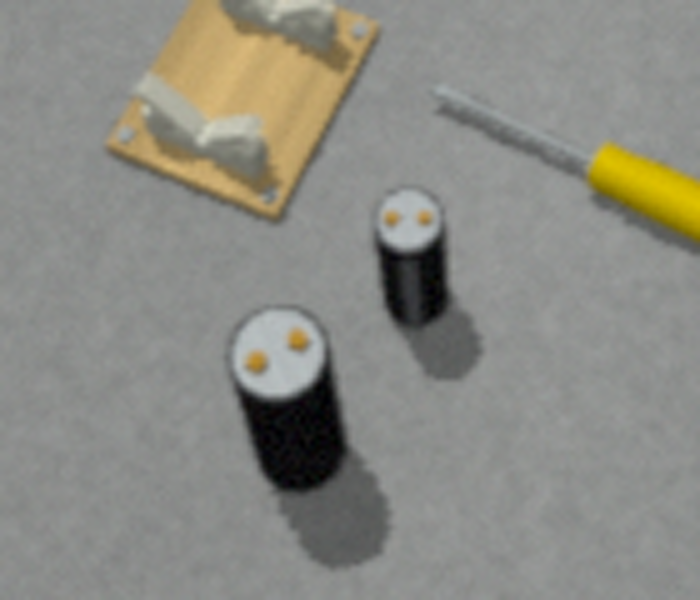

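```bash
python3 - <<'E'
from h import *
ct=lambda u,v:(u/5+305-.4,v/5+135-.4)
cs=lambda u,v:(u/5+185-.4,v/5+255-.4)
a=ct(447,311);b=cs(280,354)
print('captop',onz('top',a,.11),onz('scene',b,.11),tri(ray('top',a),ray('scene',b)))
C=[onz('top',ct(*p),.008) for p in [(65,428),(255,428),(65,583),(258,583)]]
print(np.round(C,4),np.mean(C,0))
# scene board corners visible
D=[onz('scene',cs(*p),.008) for p in [(380,22),(107,145),(278,217)]];print(np.round(D,4))
S=[onz('top',ct(*p),.045) for p in [(101,500),(228,502)]];print(S)
s=read_state();print(R.from_rotvec(s['orientation']).as_matrix().round(3))
# fitted box: top front/back corners of the cover
for n,(u,v) in dict(top=(220,210),scene=(310,170),).items():
    im=read_camera(n)[v-60:v+60,u-70:u+70,::-1];cv2.imwrite(f'pics/box_{n}.png',cv2.resize(im,None,fx=5,fy=5,interpolation=2))
E
```

```text
captop [ 0.62261428 -0.29223968  0.11      ] [ 0.62572136 -0.28896922  0.11      ] (array([ 0.62425971, -0.29064798,  0.11140428]), np.float64(0.00442028764530202))
[[ 0.5649 -0.0954  0.008 ]
 [ 0.5657 -0.204   0.008 ]
 [ 0.4765 -0.0956  0.008 ]
 [ 0.4773 -0.2054  0.008 ]] [ 0.5210695  -0.15010598  0.008     ]
[[ 0.5677 -0.0901  0.008 ]
 [ 0.4789 -0.1999  0.008 ]
 [ 0.5688 -0.2002  0.008 ]]
[array([ 0.5226577 , -0.11313371,  0.045     ]), array([ 0.52207026, -0.183701  ,  0.045     ])]
[[-0.907  0.421 -0.   ]
 [ 0.421  0.907 -0.   ]
 [ 0.    -0.    -1.   ]]
```

View pics/box_top.png

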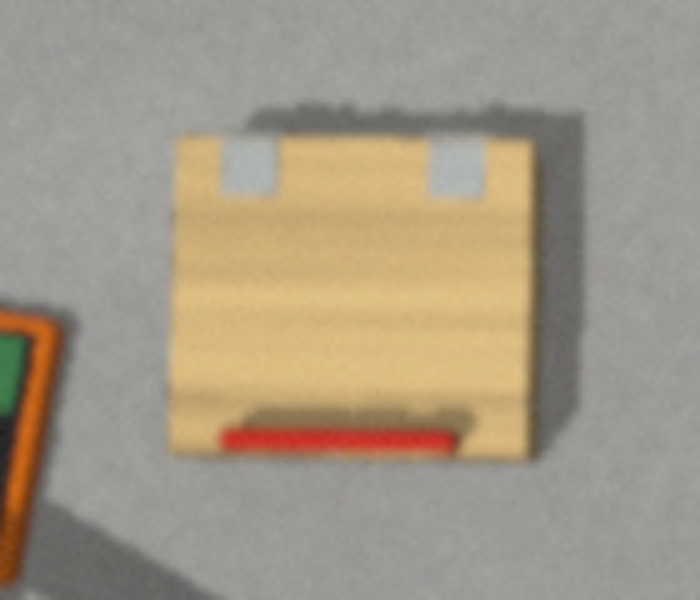

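View pics/box_scene.png

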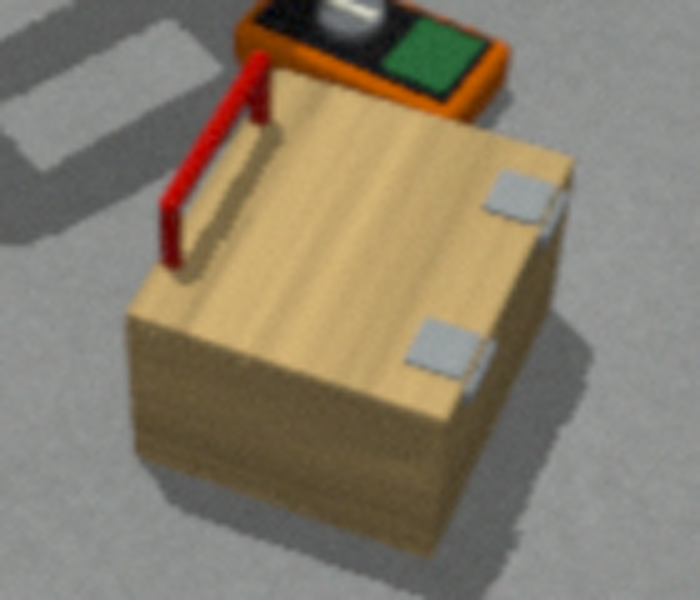

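Two candidates for the cap: the can at top (394,197) / scene (241,326), and the one at top (362,192) / scene (267,303). The crops show the first as clearly wider and taller, so it's the larger one wanted. It stands at about (0.624, -0.290). The cradle is at (0.522, -0.149) with its axis along world y.

The tool can't tilt. So I'll grip the can high, tip it over about its foot towards -y, and re-grip it lying down at the middle.

```bash
python3 -m creep '[[0,0,0,0.1033,0],[0,0,0,0.1033,0],[0,0,0,0.1033,0],[0,0,0,0.1033,0],[0,0,0,0.1033,0],[0,0,0,0.1033,0],[0,0,0,0.1033,0],[0,0,0,0.1033,0],[0,0,0,0.1033,0],[0,0,0,0.1033,0],[0,0,0,0.1033,0]]' 3
python3 - <<'E'
from h import *
s=read_state();M=R.from_rotvec(s['orientation']).as_matrix();print(M.round(4),s['q'].round(3),s['t'])
ct=lambda u,v:(u/5+150-.4,v/5+150-.4)
cs=lambda u,v:(u/5+240-.4,v/5+110-.4)
print([onz('top',ct(*p),.158).round(4) for p in [(222,440),(458,441)]])
print([onz('scene',cs(*p),.158).round(4) for p in [(258,62),(170,205)]])
print([onz('top',ct(*p),.118).round(4) for p in [(178,136),(533,139),(170,453),(532,459)]])
print([onz('scene',cs(*p),.118).round(4) for p in [(573,157),(443,417),(130,315)]])
E
```

```text
t: 2.17
tool_pos: [0.2527, 0.5442, 0.2296]
orientation: [-2.227, -2.215, 0.0]
force: [-0.2, -0.3, 0.1]
opening: 0.093
[[ 0.0055  1.     -0.    ]
 [ 1.     -0.0055 -0.    ]
 [-0.     -0.     -1.    ]] [1.051 0.13  1.488 0.    1.523 1.056] 2.1667
[array([0.5089, 0.2302, 0.158 ]), array([0.5093, 0.1094, 0.158 ])]
[array([0.5105, 0.2301, 0.158 ]), array([0.5107, 0.1209, 0.158 ])]
[array([0.6714, 0.2643, 0.118 ]), array([0.6711, 0.0752, 0.118 ]), array([0.5028, 0.2648, 0.118 ]), array([0.5011, 0.0738, 0.118 ])]
[array([0.6722, 0.2683, 0.118 ]), array([0.67  , 0.0809, 0.118 ]), array([0.5065, 0.0799, 0.118 ])]
```

```bash
python3 -m creep '[[-0.0348,0.0155,0,0,0],[-0.0348,0.0155,0,0,0],[-0.0348,0.0155,0,0,0],[-0.0348,0.0155,0,0,0],[-0.0348,0.0155,0,0,0],[-0.0348,0.0155,0,0,0],[-0.0348,0.0155,0,0,0],[-0.0348,0.0155,0,0,0],[-0.0348,0.0155,0,0,0],[-0.0348,0.0155,0,0,0],[-0.0348,0.0155,0,0,0],[-0.0348,0.0155,0,0,0]]'
python3 -m creep '[[-0.0348,0.0155,0,0,0],[-0.0348,0.0155,0,0,0],[-0.0348,0.0155,0,0,0],[-0.0348,0.0155,0,0,0],[-0.0348,0.0155,0,0,0],[-0.0348,0.0155,0,0,0],[-0.0348,0.0155,0,0,0],[-0.0348,0.0155,0,0,0],[-0.0348,0.0155,0,0,0],[-0.0348,0.0155,0,0,0],[-0.0348,0.0155,0,0,0],[0,0,0,0,0]]'
python3 - <<'E'
from h import *
print(camera_params('wrist')['position'])
im=read_camera('wrist');cv2.imwrite('pics/w1.png',im[:,:,::-1])
for d in tip_of('wrist','cap_mid')[:3]:print(d['confidence'],d['pixel'],onz('wrist',d['pixel'],.055))
for d in silhouettes('wrist','cap')[:3]:
    ys,xs=np.where(d['region']);print(d['confidence'],d['pixel'],xs.min(),xs.max(),ys.min(),ys.max())
s=read_state();print(s['tool_pos'],s['q'].round(3),s['t'])
E
```

```text
t: 3.17
tool_pos: [0.439, 0.1247, 0.23]
orientation: [2.221, 2.221, 0.001]
force: [0.5, 0.6, -1.1]
opening: 0.0931
t: 4.17
tool_pos: [0.6093, -0.2624, 0.2269]
orientation: [-2.226, -2.216, 0.004]
force: [1.5, -0.4, -1.0]
opening: 0.0928
[ 0.61056276 -0.18317698  0.38125695]
0.79 [316.9, 134.2] [ 0.64290678 -0.20240805  0.055     ]
0.57 [299.2, 221.8] [ 0.62719818 -0.28951001  0.055     ]
0.7 [299.4, 223.9] 276 321 188 258
0.64 [313.5, 137.2] 297 334 118 154
[ 0.60874097 -0.25638705  0.22896637] [-0.476  0.295  1.301  0.     1.546 -0.475] 4.3167
```

View pics/w1.png

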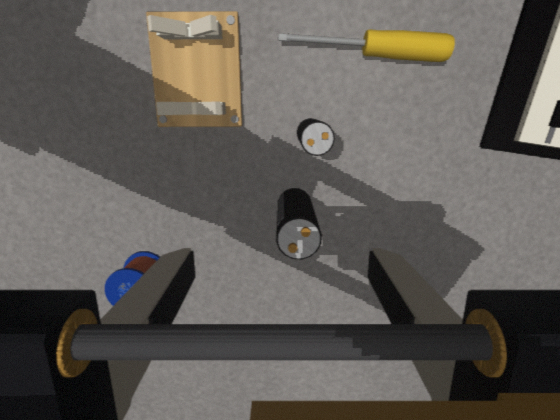

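```bash
python3 - <<'E'
from h import *
print(onz('wrist',(299.5,239),.11),[onz('wrist',p,.008) for p in [(157,126),(242,126),(238,11),(148,11)]])
E
```

```text
[ 0.62492522 -0.28559186  0.11      ] [array([ 0.47597905, -0.19557495,  0.008     ]), array([ 0.56726373, -0.19581023,  0.008     ]), array([ 0.56723061, -0.08609079,  0.008     ]), array([ 0.47889021, -0.08584351,  0.008     ])]
```

```bash
python3 -m creep '[[-0.0158,0.0079,0,0,0],[-0.0158,0.0079,0,0,0],[0,0,0.029,0,0],[0,0,0.029,0,0],[0,0,0.029,0,0],[0,0,0.03,0,0],[0,0,0.03,0,0],[0,0,0,0,0],[0,0,0,0,0]]'
python3 - <<'E'
from h import *
im=read_camera('wrist');cv2.imwrite('pics/w2.png',im[:,:,::-1])
s=read_state();print(s['tool_pos'],s['t'])
E
```

```text
t: 5.07
tool_pos: [0.6234, -0.2858, 0.0815]
orientation: [-2.217, -2.22, 0.001]
force: [0.3, -0.2, 1.0]
opening: 0.0927
[ 0.62509777 -0.28693143  0.08418022] 5.1167
```

View pics/w2.png

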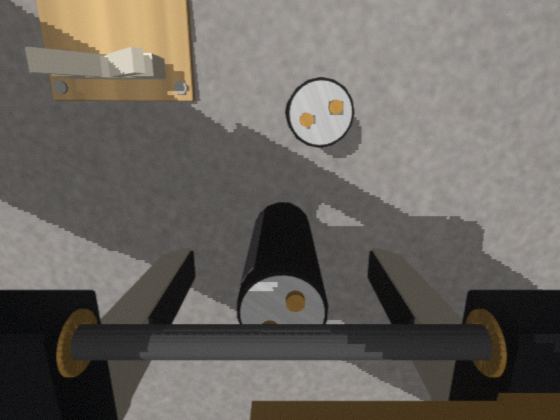

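```bash
python3 - <<'E'
from h import *
s=read_state();print(s['tool_pos'],onz('wrist',(282,317),.11))
E
python3 -m creep '[[0,0,0,0,255],[0,0,0,0,255],[0,0,0,0,255],[0,0,0,0,255],[0,0,0,0,255],[0,0,0,0,255],[0,0,0,0,255],[0,0,0,0,255],[0,0,0,0,255]]' 5
```

```text
[ 0.62509777 -0.28693143  0.08418022] [ 0.62594042 -0.29530019  0.11      ]
t: 5.87
tool_pos: [0.6246, -0.2879, 0.0825]
orientation: [-2.222, -2.221, 0.0]
force: [0.4, -0.1, 1.1]
opening: 0.0398
```

```bash
python3 - <<'E'
import numpy as np
r=np.hypot(.023,.0905);a=np.arctan2(.023,.0905)
th=np.radians(np.arange(0,91,7.5));s=r*np.sin(th-a);z=r*np.cos(th-a)
print(np.c_[np.diff(s),-np.diff(z)].round(4),s,z)
E
```

```text
[[ 0.012  -0.0022]
 [ 0.0122 -0.0006]
 [ 0.0122  0.001 ]
 [ 0.0119  0.0025]
 [ 0.0115  0.0041]
 [ 0.0109  0.0055]
 [ 0.0101  0.0069]
 [ 0.0091  0.0082]
 [ 0.0079  0.0093]
 [ 0.0067  0.0102]
 [ 0.0053  0.011 ]
 [ 0.0038  0.0116]] [-0.023      -0.01099061  0.00120683  0.01338362  0.02533142  0.03684578
  0.04772971  0.05779696  0.0668753   0.07480938  0.08146345  0.08672366
  0.0905    ] [0.0905     0.09272786 0.09336913 0.09241282 0.0898753  0.08579999
 0.08025662 0.07334004 0.06516858 0.05588208 0.04563942 0.03461585
 0.023     ]
```

```bash
python3 -m creep '[[-0.012,0,-0.001,0,255],[-0.0122,0,-0.0006,0,255],[-0.0122,0,0.001,0,255],[-0.0119,0,0.0025,0,255]]' 3
python3 - <<'E'
from h import *
s=read_state();print(s['tool_pos'],s['t'],s['force'])
im=read_camera('scene');cv2.imwrite('pics/s3.png',cv2.resize(im[260:400,170:330,::-1],None,fx=4,fy=4))
E
```

```text
t: 6.2
tool_pos: [0.625, -0.3385, 0.0814]
orientation: [2.221, 2.219, 0.0]
force: [0.6, -0.2, 2.7]
opening: 0.0401
[ 0.62499999 -0.33845216  0.08142879] 6.2 [ 0.5652163  -0.15927354  2.67617806]
```

View pics/s3.png

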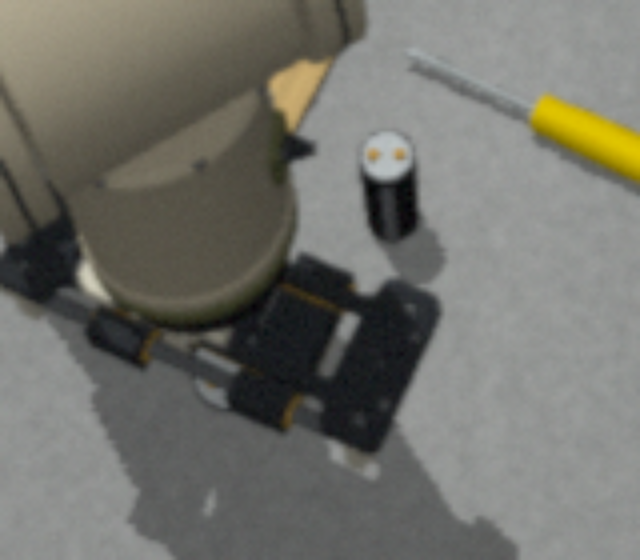

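```bash
python3 - <<'E'
from h import *
im=read_camera('wrist');cv2.imwrite('pics/w3.png',im[:,:,::-1])
E
```

```text
(no output)
```

View pics/w3.png

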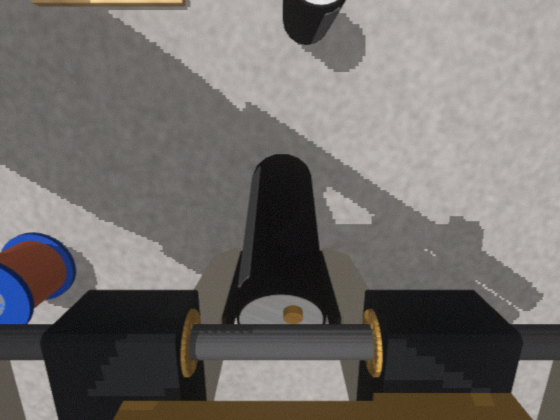

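```bash
python3 -m creep '[[-0.0115,0,0.0041,0,255],[-0.0109,0,0.0055,0,255],[-0.0101,0,0.0069,0,255],[-0.0091,0,0.0082,0,255],[-0.0079,0,0.0093,0,255],[-0.0067,0,0.0102,0,255]]' 3
python3 - <<'E'
from h import *
s=read_state();print(s['tool_pos'],s['t'],s['force'])
im=read_camera('wrist');cv2.imwrite('pics/w4.png',im[:,:,::-1])
E
```

```text
t: 6.8
tool_pos: [0.6241, -0.3931, 0.0346]
orientation: [-2.221, -2.22, 0.0]
force: [0.0, -1.0, -0.6]
opening: 0.0402
[ 0.62413991 -0.39308253  0.03460827] 6.8 [ 0.00488295 -0.99533763 -0.5820351 ]
```

View pics/w4.png

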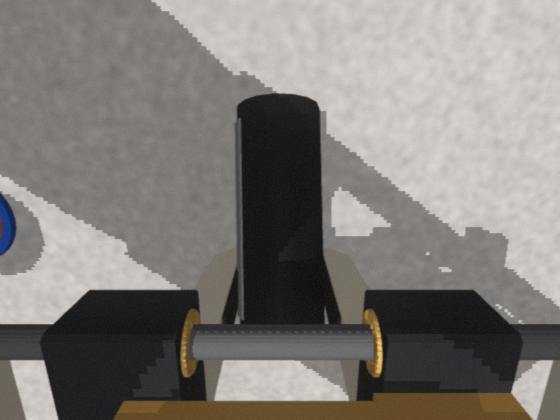

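```bash
python3 -m creep '[[-0.0053,0,0.0105,0,255],[-0.0038,0,0.0095,0,255],[0,0,0,0,255],[0,0,0,0,90],[0,0,0,0,90],[0,0,0,0,90],[0,0,0,0,90]]' 3
python3 - <<'E'
from h import *
s=read_state();print(s['tool_pos'],s['t'],s['force'],s['opening'])
im=read_camera('wrist');cv2.imwrite('pics/w5.png',im[:,:,::-1])
for p in [(279,95),(238,150),(321,150)]: print(onz('wrist',p,.02))
E
```

```text
t: 7.43
tool_pos: [0.6255, -0.4016, 0.0177]
orientation: [2.22, 2.22, 0.0]
force: [0.1, -0.6, -0.2]
opening: 0.0588
[ 0.62551712 -0.40156528  0.01773954] 7.4333 [ 0.14963257 -0.56231516 -0.23179669] 0.058795510427073275
[ 0.62507943 -0.31736833  0.02      ]
[ 0.60683363 -0.34045961  0.02      ]
[ 0.64363143 -0.34051703  0.02      ]
```

View pics/w5.png

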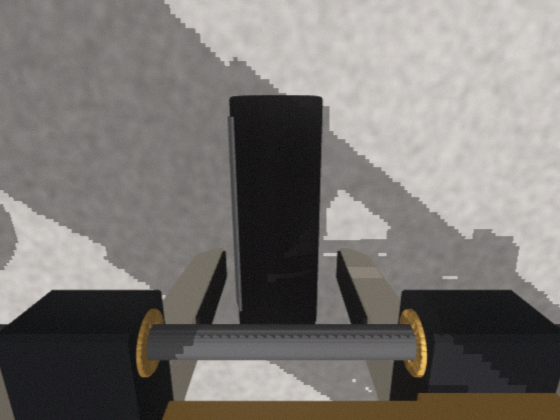

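```bash
python3 -m creep '[[0.0138,0,0,0,90],[0.0138,0,0.002,0,90],[0,0,0,0,90]]' 
python3 - <<'E'
from h import *
s=read_state();print(s['tool_pos'],s['t'],s['force'],s['opening'])
im=read_camera('wrist');cv2.imwrite('pics/w6.png',im[:,:,::-1])
im=read_camera('scene');cv2.imwrite('pics/s6.png',cv2.resize(im[280:420,150:330,::-1],None,fx=4,fy=4))
im=read_camera('top');cv2.imwrite('pics/t6.png',cv2.resize(im[130:270,330:500,::-1],None,fx=4,fy=4))
E
```

```text
t: 7.73
tool_pos: [0.6251, -0.3715, 0.0146]
orientation: [-2.219, -2.222, -0.001]
force: [-0.7, -0.3, -1.3]
opening: 0.06
[ 0.62512425 -0.37154319  0.01456962] 7.7333 [-0.7206244  -0.25415638 -1.2916489 ] 0.059993355990887176
```

View pics/w6.png

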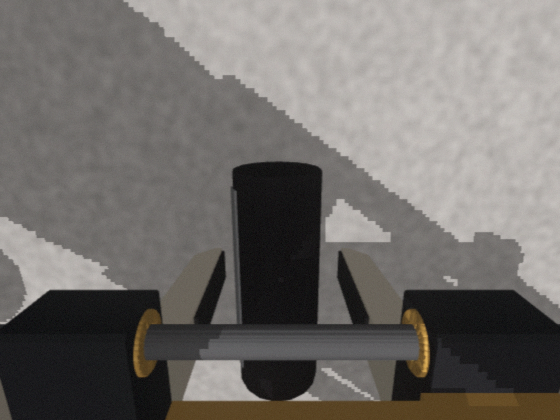

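View pics/s6.png

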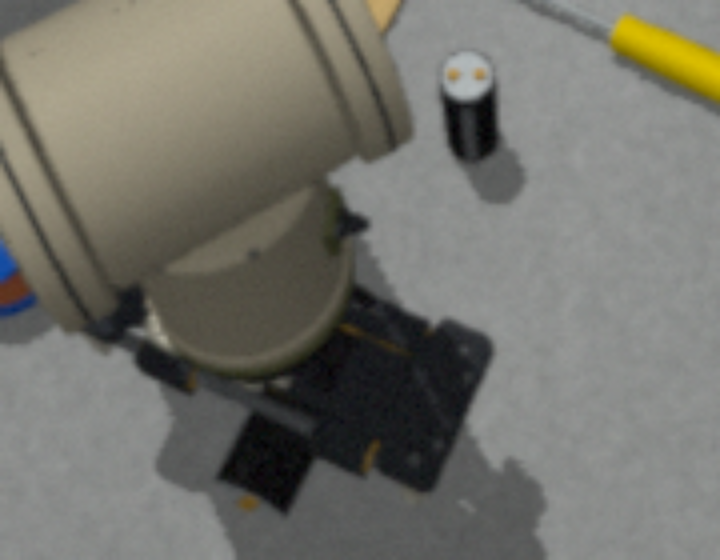

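View pics/t6.png

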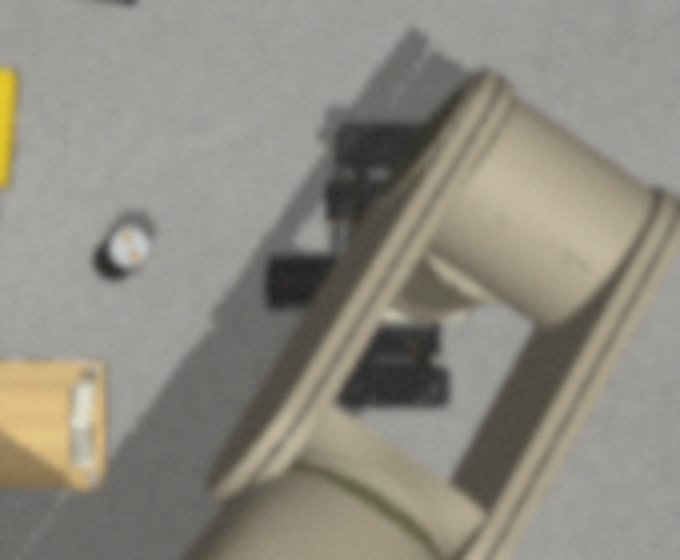

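```bash
python3 - <<'E'
from h import *
s=read_state();print(s['tool_pos'],camera_params('wrist')['position'])
a,b=onz('wrist',(278,162),.04),onz('wrist',(279,398),.04);print(a,b,(a+b)/2)
print(onz('scene',(250/4+150,503/4+280),.03),onz('scene',(288/4+150,513/4+280),.02))
# where pads project
for z in (0.0,.0225): print(proj('wrist',s['tool_pos']+np.array([0,0,z])))
E
```

```text
[ 0.6249839  -0.37435725  0.01506922] [ 0.62540972 -0.29519016  0.16940818]
[ 0.62431606 -0.31511513  0.04      ] [ 0.62435666 -0.42787007  0.04      ] [ 0.62433636 -0.3714926   0.04      ]
[ 0.62846202 -0.42909832  0.03      ] [ 0.64530197 -0.42436746  0.02      ]
[280.17811911 272.19495818]
[280.0898334  296.01432435]
```

```bash
python3 -m creep '[[0.0015,0,0,0,255],[0,0,0,0,255],[0,0,0,0,255],[0,0,0,0,255],[0,0,-0.02,0,255],[0,0,-0.035,0,255],[0,0,-0.035,0,255],[0,0,-0.035,0,255],[0,0,0,0,255]]' 20
python3 - <<'E'
from h import *
s=read_state();print(s['tool_pos'],s['t'],s['force'],s['opening'],R.from_rotvec(s['orientation']).as_matrix().round(4))
im=read_camera('wrist');cv2.imwrite('pics/w7.png',im[:,:,::-1])
for d in tip_of('wrist','cradle_seat')[:3]:print(d['confidence'],d['pixel'],onz('wrist',d['pixel'],.052))
E
```

```text
t: 8.63
tool_pos: [0.6285, -0.3752, 0.1498]
orientation: [2.213, 2.212, 0.004]
force: [0.4, -1.0, 0.6]
opening: 0.0393
[ 0.62845458 -0.37519807  0.14984582] 8.6333 [ 0.44603627 -1.04359631  0.55456236] 0.039288597919974216 [[ 5.000e-04  9.999e-01  1.090e-02]
 [ 1.000e+00 -4.000e-04 -7.600e-03]
 [-7.600e-03  1.090e-02 -9.999e-01]]
0.21 [285.0, 278.4] [ 0.62991763 -0.42567307  0.052     ]
```

View pics/w7.png

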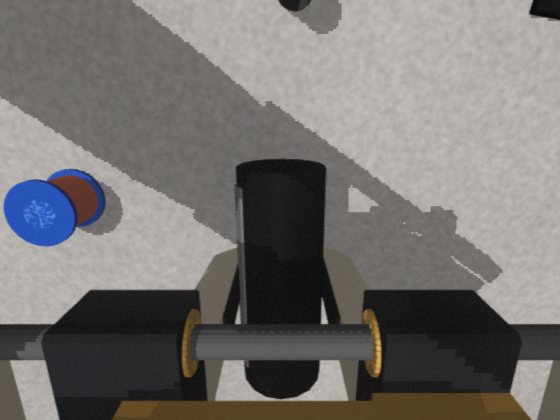

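```bash
python3 -m creep '[[0.025,-0.0205,0,0,255],[0.025,-0.0205,0,0,255],[0.025,-0.0205,0,0,255],[0.025,-0.0205,0,0,255],[0.025,-0.0205,0,0,255],[0,0,0,0,255],[0,0,0,0,255]]' 20
python3 - <<'E'
from h import *
s=read_state();print(s['tool_pos'],s['t'],s['force'],s['opening'],R.from_rotvec(s['orientation']).as_matrix().round(4))
im=read_camera('wrist');cv2.imwrite('pics/w8.png',im[:,:,::-1])
for d in tip_of('wrist','cradle_seat')[:3]:print(d['confidence'],d['pixel'],onz('wrist',d['pixel'],.052))
E
```

```text
t: 9.32
tool_pos: [0.5198, -0.2454, 0.1366]
orientation: [-2.217, -2.219, 0.002]
force: [1.6, -0.7, -1.3]
opening: 0.0397
[ 0.51984657 -0.24535279  0.13664024] 9.3167 [ 1.62659108 -0.69801313 -1.30323828] 0.0396752831083022 [[-8.0e-04  1.0e+00 -4.4e-03]
 [ 1.0e+00  8.0e-04  2.5e-03]
 [ 2.5e-03 -4.4e-03 -1.0e+00]]
0.67 [284.4, 78.1] [ 0.52501372 -0.14974653  0.052     ]
```

View pics/w8.png

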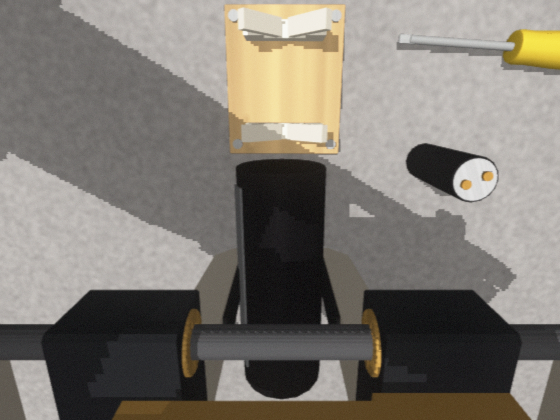

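```bash
python3 - <<'E'
from h import *
s=read_state();print(s['tool_pos'])
c=[onz('wrist',p,.008) for p in [(231,153),(338,152),(225,4),(345,4)]];print(np.round(c,4),np.mean(c,0))
print(onz('wrist',(284,133),.03),onz('wrist',(287,26),.03))
print(onz('wrist',(281,398),.1646),onz('wrist',(281,160),.1646))
E
```

```text
[ 0.52223472 -0.24764192  0.13863089]
[[ 0.4809 -0.2046  0.008 ]
 [ 0.5701 -0.204   0.008 ]
 [ 0.4813 -0.0949  0.008 ]
 [ 0.5702 -0.095   0.008 ]] [ 0.52565625 -0.14961835  0.008     ]
[ 0.52494729 -0.18688183  0.03      ] [ 0.52697862 -0.11414339  0.03      ]
[ 0.52256603 -0.30004758  0.1646    ] [ 0.52276695 -0.18750649  0.1646    ]
```

```bash
python3 -m creep '[[0.032,0.001,0,0,255],[0.032,0.001,0,0,255],[0.031,0,0,0,255],[0,0,0,0,255],[0,0,0.02,0,255],[0,0,0.02,0,255],[0,0,0.015,0,255],[0,0,0,0,255],[0,0,0,0,255]]' 20
python3 - <<'E'
from h import *
for i in range(2):
    s=read_state();print(s['tool_pos'],s['t'],s['force'],s['opening'])
    im=read_camera('wrist')
cv2.imwrite('pics/w9.png',im[:,:,::-1])
im=read_camera('scene');cv2.imwrite('pics/s9.png',cv2.resize(im[210:330,160:310,::-1],None,fx=5,fy=5))
E
```

```text
t: 10.17
tool_pos: [0.5241, -0.153, 0.0837]
orientation: [-2.221, -2.219, 0.002]
force: [0.5, 0.4, -1.9]
opening: 0.0395
[ 0.52412861 -0.1530005   0.08365683] 10.1667 [ 0.50217782  0.38749228 -1.85925762] 0.03949103977182149
[ 0.52494132 -0.15322355  0.08489866] 10.2167 [ 0.39290462  0.57789856 -1.49585466] 0.039530856995219375
```

View pics/w9.png

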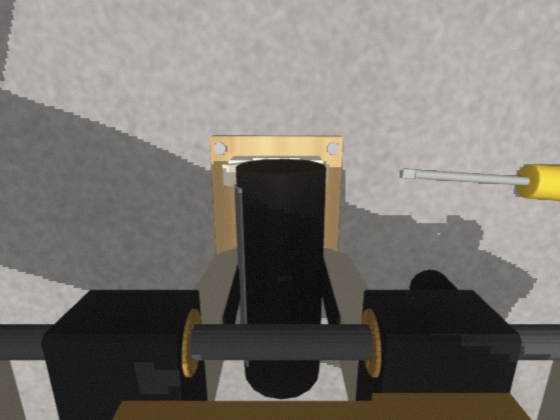

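View pics/s9.png

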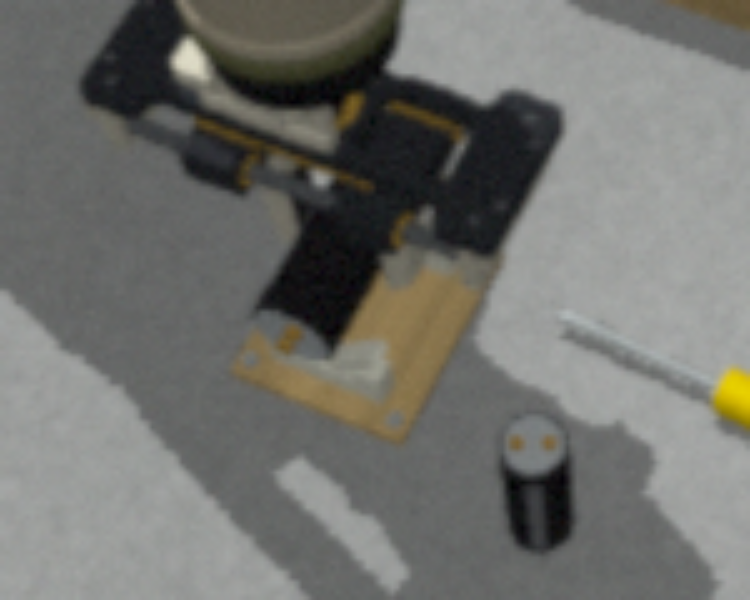

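```bash
python3 - <<'E'
from h import *
print(read_state()['tool_pos'])
for p,z in [((211,137),.008),((343,137),.008),((281,160),.109),((281,398),.109)]: print(p,onz('wrist',p,z))
g=lambda u,v:(u/5+160-.4,v/5+210-.4)
for p,z in [((232,370),.008),((402,441),.008),((290,338),.087)]: print(onz('scene',g(*p),z))
E
```

```text
[ 0.52558869 -0.15329185  0.08599737]
(211, 137) [ 0.4793876  -0.09299863  0.008     ]
(343, 137) [ 0.56788146 -0.09321216  0.008     ]
(281, 160) [ 0.52607464 -0.0935632   0.109     ]
(281, 398) [ 0.52581449 -0.2087665   0.109     ]
[ 0.47887134 -0.19988419  0.008     ]
[ 0.56811885 -0.19998741  0.008     ]
[ 0.52502557 -0.20584048  0.087     ]
```

```bash
python3 -m creep '[[0.0035,-0.002,0,0,255],[0,0,0.015,0,255],[0,0,0.013,0,255],[0,0,0.004,0,255],[0,0,0.002,0,255],[0,0,0.002,0,255],[0,0,0,0,255]]' 20
python3 - <<'E'
from h import *
for i in range(2):
    s=read_state();print(s['tool_pos'],s['t'],s['force'],s['opening'],s['wrist_torque'])
    im=read_camera('wrist')
cv2.imwrite('pics/w10.png',im[:,:,::-1])
E
```

```text
t: 10.9
tool_pos: [0.5223, -0.1489, 0.0485]
orientation: [-2.222, -2.221, 0.0]
force: [0.1, 0.0, -1.8]
opening: 0.0395
[ 0.52230657 -0.14890123  0.04849502] 10.9 [ 0.11806775  0.01467511 -1.76461331] 0.03953925453716715 [0.00103343 0.04810855 0.03077361]
[ 0.52252152 -0.14896511  0.04883313] 10.95 [-0.42940909 -0.52843744 -1.75016228] 0.039160868615520324 [-0.08502938  0.06657832 -0.05923764]
```

View pics/w10.png

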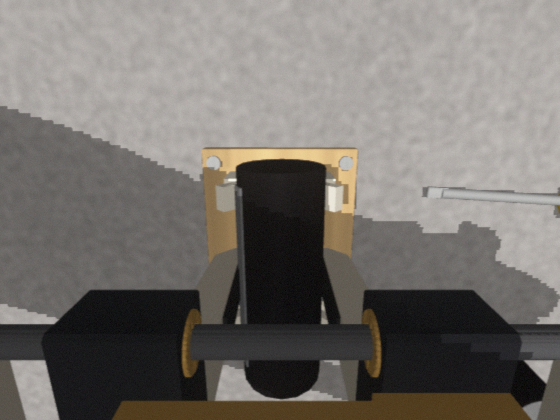

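```bash
python3 -m creep '[[0,0,0.0015,0,255],[0,0,0.001,0,255],[0,0,0,0,255],[0,0,0,0,255]]' 20
```

```text
t: 11.33
tool_pos: [0.523, -0.1492, 0.0477]
orientation: [2.221, 2.22, 0.001]
force: [-4.6, 1.0, 8.2]
opening: 0.0396
```

```bash
python3 -m creep '[[0,-0.001,-0.0005,0,255],[0,0,0,0,255],[0,0,0,0,255],[0,0,0,0,120],[0,0,0,0,60],[0,0,0,0,60],[0,0,0,0,60],[0,0,0,0,60]]' 3
python3 - <<'E'
from h import *
s=read_state();print(s['tool_pos'],s['t'],s['force'],s['opening'],s['wrist_torque'])
im=read_camera('wrist')
cv2.imwrite('pics/w11.png',im[:,:,::-1])
E
```

```text
t: 12.0
tool_pos: [0.5214, -0.1489, 0.0466]
orientation: [2.222, 2.221, 0.0]
force: [-0.4, -0.7, 0.2]
opening: 0.0683
[ 0.52137578 -0.14890717  0.04657428] 12.0 [-0.38493864 -0.74529251  0.18352984] 0.06831000267603494 [-0.10240324  0.08964801  0.05457185]
```

View pics/w11.png

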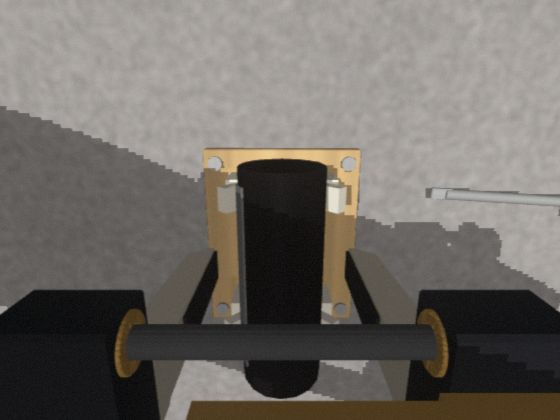

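```bash
python3 -m creep '[[0,0,-0.02,0,60],[0,0,-0.038,0,60],[0,0,-0.038,0,60],[0,0,-0.038,0,60],[0,0,-0.038,0,0],[0,0,-0.02,0,0],[0.03,0,0,0,0],[0.03,0,0,0,0],[0.03,0,0,0,0],[0.03,0,0,0,0],[0,0,0,0,0]]' 3
python3 - <<'E'
from h import *
s=read_state();print(s['tool_pos'],s['t'],s['force'],s['opening'])
im=read_camera('wrist');cv2.imwrite('pics/w12.png',im[:,:,::-1])
im=read_camera('scene');cv2.imwrite('pics/s12.png',cv2.resize(im[210:330,160:310,::-1],None,fx=5,fy=5))
im=read_camera('top');cv2.imwrite('pics/t12.png',cv2.resize(im[180:300,270:420,::-1],None,fx=5,fy=5))
E
```

```text
t: 12.97
tool_pos: [0.5212, -0.0245, 0.2387]
orientation: [-2.217, -2.224, -0.003]
force: [0.3, -0.6, -0.7]
opening: 0.093
[ 0.52120375 -0.02446456  0.23870659] 12.9667 [ 0.28169368 -0.57466506 -0.67269168] 0.09296442611608186
```

View pics/w12.png

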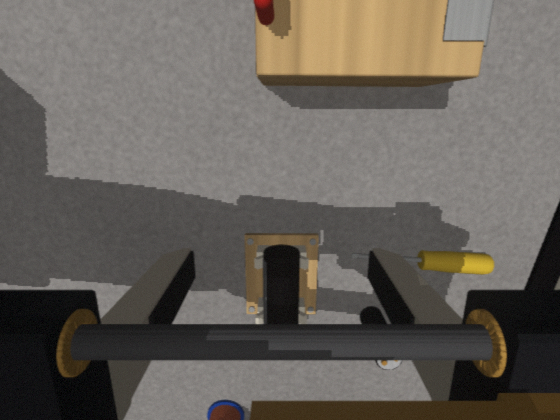

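View pics/s12.png

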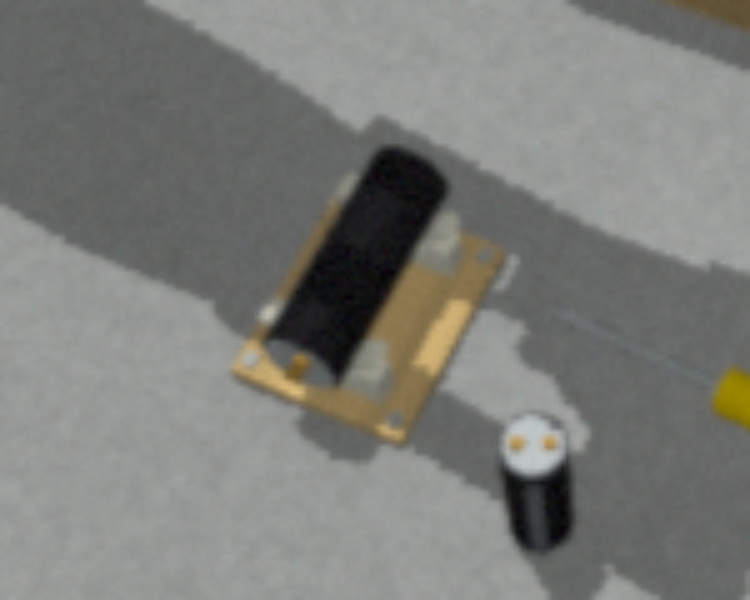

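View pics/t12.png

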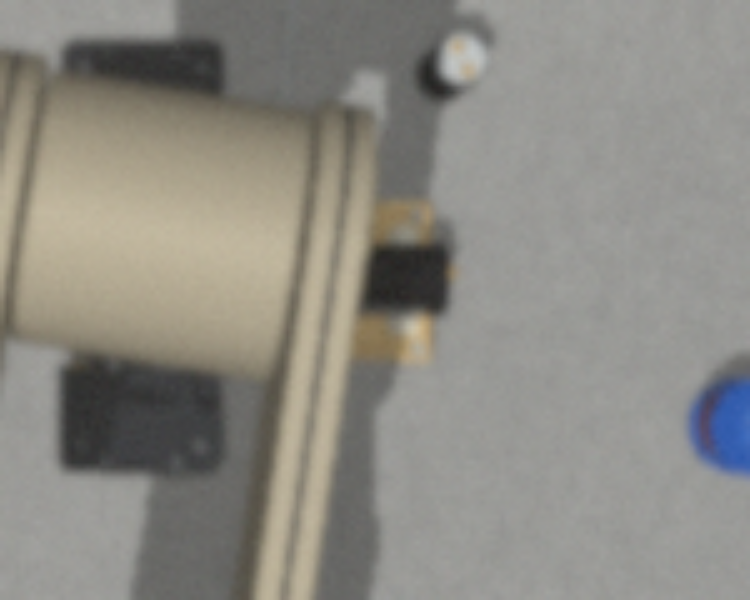

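```bash
python3 - <<'E'
from h import *
im=cv2.imread('pics/s12.png')
a=np.linspace(0,2*np.pi,60)
for y0,col in [(-.145,(0,255,0)),(-.150,(0,0,255))]:
    for e in(-.055,.055):
        X=np.c_[.5235+.02*np.cos(a),0*a+y0+e,.052+.02*np.sin(a)]
        p=(proj('scene',X)-[160,210]+.4)*5
        cv2.polylines(im,[p.astype(np.int32)],True,col,1)
    B=np.array([[.5235+i*.045,y0+j*.055,.008] for i,j in [(-1,-1),(1,-1),(1,1),(-1,1)]])
    p=(proj('scene',B)-[160,210]+.4)*5
    cv2.polylines(im,[p.astype(np.int32)],True,col,1)
cv2.imwrite('pics/s12m.png',im)
E
```

```text
(no output)
```

View pics/s12m.png

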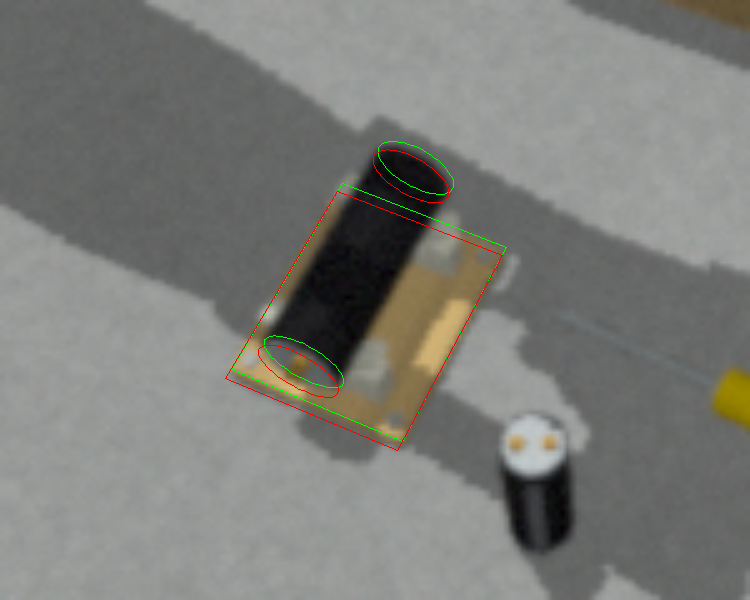

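The cap lies level in both saddles, about 2 mm or less from centre. Next is the bar.

```bash
python3 -m creep '[[0.03,-0.0025,0,0,0],[0.03,-0.0025,0,0,0],[0.03,-0.0025,0,0,0],[0.03,-0.0025,0,0,0],[0,0,0,0,0],[0,0,0,0,0]]' 3
python3 - <<'E'
from h import *
s=read_state();print(s['tool_pos'],s['t'],s['force'],R.from_rotvec(s['orientation']).as_matrix().round(3)[0])
im=read_camera('wrist');cv2.imwrite('pics/w13.png',im[:,:,::-1])
hsv=cv2.cvtColor(im,cv2.COLOR_RGB2HSV);m=((hsv[...,0]<8)|(hsv[...,0]>172))&(hsv[...,1]>170)&(hsv[...,2]>80)
n,l,st,ce=cv2.connectedComponentsWithStats(m.astype(np.uint8))
for i in np.argsort(-st[1:,4])[:3]+1: print(st[i],ce[i])
E
```

```text
t: 13.62
tool_pos: [0.5115, 0.0911, 0.2385]
orientation: [2.22, 2.222, -0.001]
force: [-0.5, -0.4, -0.2]
opening: 0.0928
[0.5114844  0.09105738 0.23845671] 13.6167 [-0.49863362 -0.42242983 -0.22513637] [-0.001  1.    -0.   ]
[ 270    0   19  192 3250] [278.75138462  92.14923077]
```

View pics/w13.png

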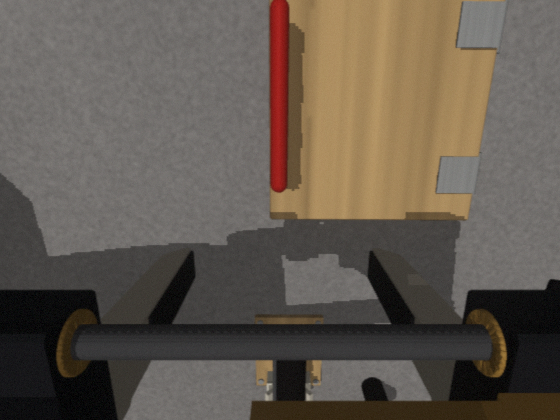

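```bash
python3 - <<'E'
from h import *
s=read_state();print(s['tool_pos'])
for p,z in [((279,190),.158),((279.5,5),.158),((448,193),.118),((271,217),.118),((468,217),.118)]: print(p,onz('wrist',p,z))
E
```

```text
[0.51160083 0.09017475 0.23845437]
(279, 190) [0.51064178 0.11332446 0.158     ]
(279.5, 5) [0.51133958 0.22927085 0.158     ]
(448, 193) [0.65093974 0.10097818 0.118     ]
(271, 217) [0.50350997 0.08024864 0.118     ]
(468, 217) [0.67086098 0.07996363 0.118     ]
```

```bash
python3 -m creep '[[0.027,0,0,0,0],[0.027,0,0,0,0],[0.027,0,0,0,0],[0,0,0,0,0],[0,0,0.03,0,0],[0,0,0.03,0,0],[0,0,0.0275,0,0],[0,0,0,0,0],[0,0,0,0,0]]' 3
python3 - <<'E'
from h import *
s=read_state();print(s['tool_pos'],s['t'],s['force'])
im=read_camera('wrist');cv2.imwrite('pics/w14.png',im[:,:,::-1])
im=read_camera('scene');cv2.imwrite('pics/s14.png',cv2.resize(im[90:230,220:380,::-1],None,fx=4,fy=4))
E
```

```text
t: 14.42
tool_pos: [0.5105, 0.1701, 0.1497]
orientation: [-2.222, -2.218, 0.006]
force: [-0.5, 0.1, 0.1]
opening: 0.0929
[0.51047863 0.17012816 0.14965969] 14.4167 [-0.48040171  0.13905476  0.12702189]
```

View pics/w14.png

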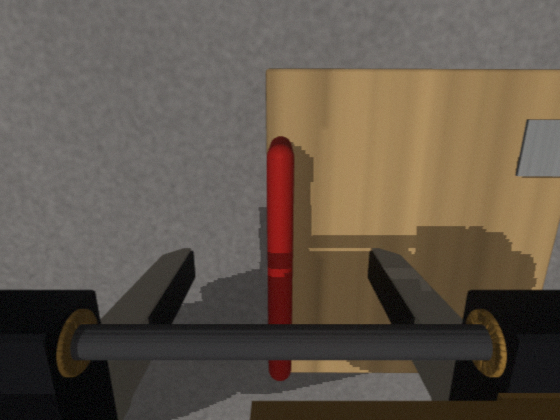

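View pics/s14.png

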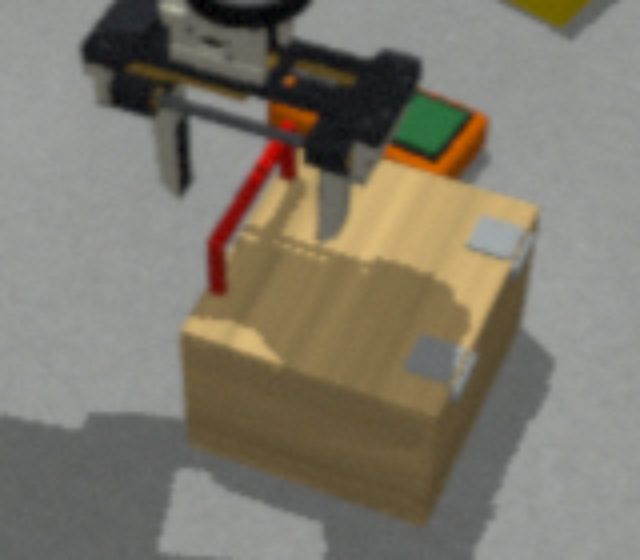

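```bash
python3 -m creep '[[0,0,0,0,255],[0,0,0,0,255],[0,0,0,0,255],[0,0,0,0,255],[0,0,0,0,255],[0,0,0,0,255],[0,0,0,0,255],[0,0,0,0,255],[0,0,0,0,255],[0,0,0,0,255]]' 25
python3 - <<'E'
import numpy as np
th=np.radians(np.arange(0,46,3.75));x=-.162*np.cos(th)+.048*np.sin(th);z=.162*np.sin(th)+.048*np.cos(th)
print(np.c_[np.diff(x),-np.diff(z)].round(4),x[-1]-x[0],z[-1]-z[0])
E
```

```text
t: 15.35
tool_pos: [0.5113, 0.1721, 0.1509]
orientation: [-2.222, -2.221, 0.0]
force: [-0.2, 0.1, -0.1]
opening: 0.0309
[[ 0.0035 -0.0105]
 [ 0.0042 -0.0102]
 [ 0.0048 -0.0099]
 [ 0.0055 -0.0096]
 [ 0.0061 -0.0092]
 [ 0.0067 -0.0088]
 [ 0.0072 -0.0084]
 [ 0.0078 -0.0079]
 [ 0.0083 -0.0073]
 [ 0.0087 -0.0068]
 [ 0.0092 -0.0062]
 [ 0.0095 -0.0056]] 0.08138982694473357 0.10049242404917498
```

```bash
python3 -m creep '[[0,0,0,0,255],[0,0,0,0,255],[0,0,0,0,255],[0,0,0,0,255],[0,0,0,0,255],[0,0,0,0,255]]' 25
```

```text
t: 15.85
tool_pos: [0.5099, 0.1721, 0.1509]
orientation: [-2.22, -2.22, 0.004]
force: [-7.4, -0.8, 5.3]
opening: 0.0109
```

```bash
python3 -m creep '[[0,0.0035,-0.0105,0,255],[0,0.0042,-0.0102,0,255],[0,0.0048,-0.0099,0,255],[0,0.0055,-0.0096,0,255]]' 25
python3 -m creep '[[0,0.0061,-0.0092,0,255],[0,0.0067,-0.0088,0,255],[0,0.0072,-0.0084,0,255],[0,0.0078,-0.0079,0,255]]' 25
python3 -m creep '[[0,0.0083,-0.0073,0,255],[0,0.0087,-0.0068,0,255],[0,0.0092,-0.0062,0,255],[0,0.0095,-0.0056,0,255],[0,0,0,0,255],[0,0,0,0,255],[0,0,0,0,255]]' 25
python3 - <<'E'
from h import *
s=read_state();print(s['tool_pos'],s['t'],s['force'],s['opening'])
im=read_camera('scene');cv2.imwrite('pics/s15.png',cv2.resize(im[70:230,220:400,::-1],None,fx=4,fy=4))
im=read_camera('wrist');cv2.imwrite('pics/w15.png',im[:,:,::-1])
E
```

```text
t: 16.18
tool_pos: [0.5274, 0.172, 0.1917]
orientation: [-2.219, -2.219, 0.007]
force: [-13.5, -0.6, 4.9]
opening: 0.011
t: 16.52
tool_pos: [0.5553, 0.1719, 0.2278]
orientation: [-2.219, -2.22, 0.006]
force: [-18.1, -2.8, 14.7]
opening: 0.011
t: 17.1
tool_pos: [0.5934, 0.1718, 0.2542]
orientation: [2.221, 2.22, 0.002]
force: [-7.4, -3.0, 10.2]
opening: 0.011
[0.59336647 0.17177679 0.25416393] 17.1 [-7.37521387 -2.99846931 10.21617189] 0.011039081309651934
```

View pics/s15.png

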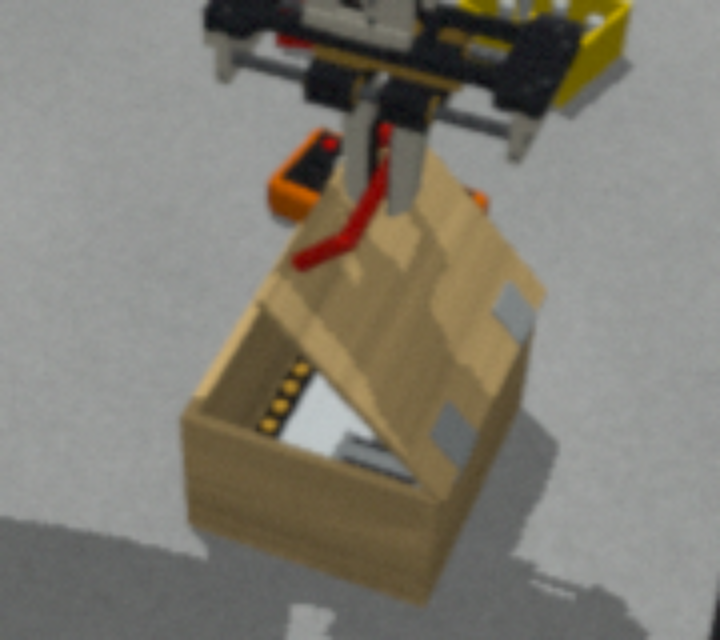

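View pics/w15.png

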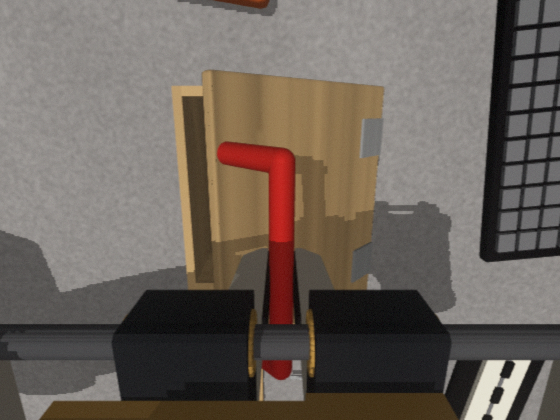

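```bash
python3 -m creep '[[0,-0.0006,-0.001,0,255],[0,0,0,0,255],[0,0,0,0,255]]' 25
python3 - <<'E'
from h import *
P=[];F=[]
for i in range(6):
    s=read_state();P.append(s['tool_pos']);F.append(s['force'])
    im=read_camera(['scene','wrist'][i%2])
    if i%2==0: sc=im
    else: wr=im; 
print(np.mean(P,0),np.std(P,0),np.mean(F,0))
def pts(th,y0=.173,hx=.6715):
    H=np.array([hx,y0,.110]);c,s=np.cos(th),np.sin(th)
    L=np.array([[-.162,.055,.048],[-.162,-.055,.048],[-.170,-.095,0],[0,-.095,0],[-.170,.095,0],[0,.095,0]])
    return H+np.c_[L[:,0]*c+L[:,2]*s,L[:,1],-L[:,0]*s+L[:,2]*c]
for nm,img,(u,v,w,h) in [('scene',sc,(220,70,180,160)),('wrist',wr,(130,0,300,300))]:
    k=4 if nm=='scene' else 2
    o=cv2.resize(img[v:v+h,u:u+w,::-1],None,fx=k,fy=k)
    for d,col in [(42,(255,0,0)),(45,(0,255,0)),(48,(0,0,255))]:
        p=((proj(nm,pts(np.radians(d)))-[u,v]+.5)*k).astype(np.int32)
        cv2.line(o,p[0],p[1],col,1);cv2.polylines(o,[p[[2,3,5,4]]],True,col,1)
    cv2.imwrite(f'pics/{nm[0]}16.png',o)
E
```

```text
t: 17.45
tool_pos: [0.5924, 0.1718, 0.2537]
orientation: [2.222, 2.22, 0.0]
force: [-5.4, -2.9, 6.0]
opening: 0.0113
[0.59240551 0.17176929 0.25368419] [1.34727824e-05 6.90917120e-06 1.11576128e-05] [-4.85586398 -2.71773407  6.59580239]
```

View pics/s16.png

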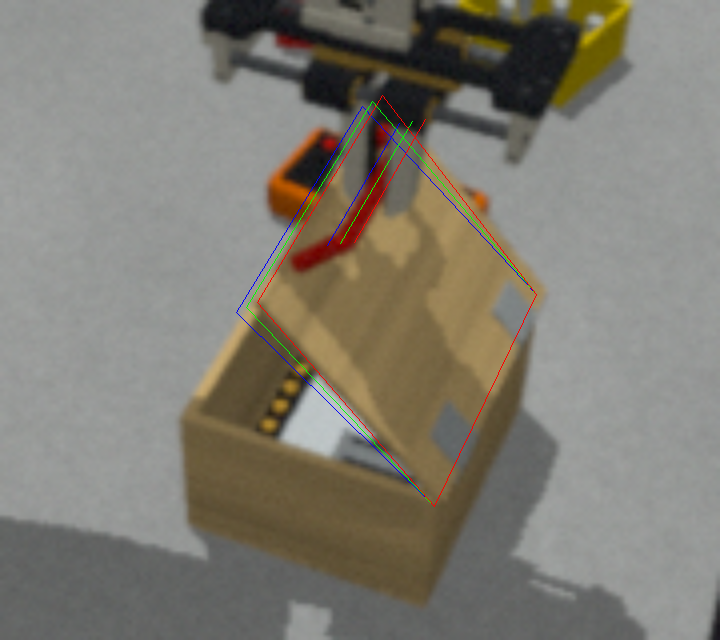

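View pics/w16.png

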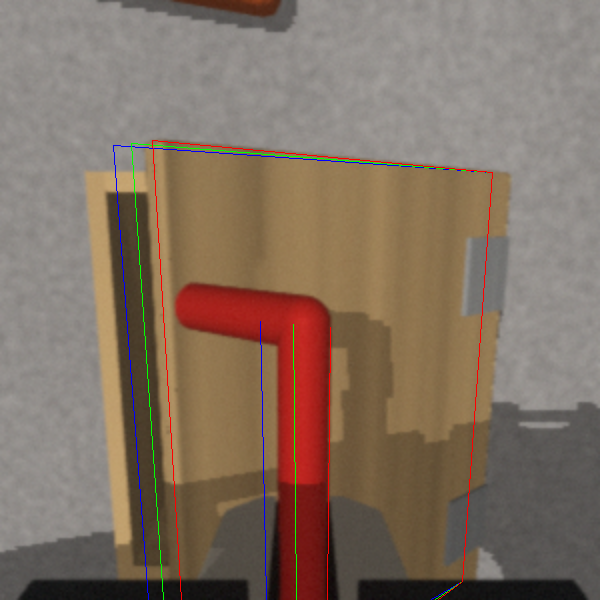

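```bash
python3 -m creep '[[0,-0.001,0.0001,0,255],[0,0,0,0,255],[0,0,0,0,255],[0,0,0,0,255]]' 25
python3 - <<'E'
from h import *
from scipy.optimize import least_squares
s=read_state();print(s['tool_pos'],s['t'],s['force'],s['opening'])
im=read_camera('wrist');cv2.imwrite('pics/w17.png',im[:,:,::-1])
im=read_camera('scene');cv2.imwrite('pics/s17.png',im[:,:,::-1])
im=read_camera('top');cv2.imwrite('pics/t17.png',im[:,:,::-1])
E
```

```text
t: 18.08
tool_pos: [0.5913, 0.1718, 0.2531]
orientation: [2.222, 2.22, -0.0]
force: [-5.9, -2.4, 5.7]
opening: 0.0111
[0.59132817 0.17176491 0.25313102] 18.0833 [-5.90334345 -2.40546994  5.65717715] 0.011098403606091142
```

View pics/s17.png

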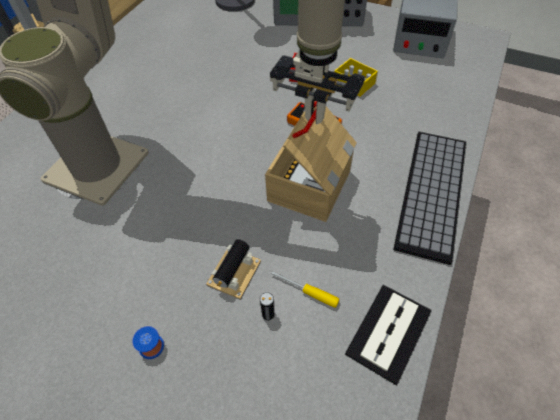

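View pics/w17.png

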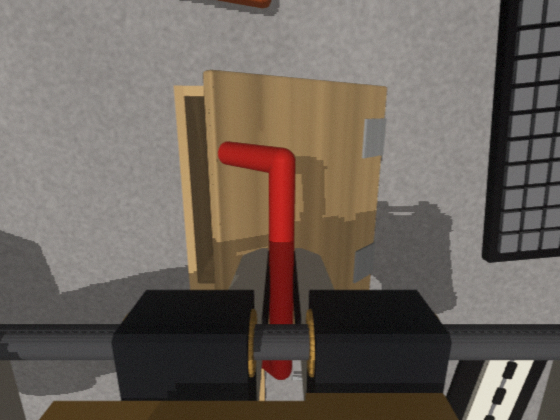

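```bash
python3 - <<'E'
from h import *
close_job()
s=read_state();print(s['tool_pos'],s['t'],s['force'],s['opening'])
E
```

```text
the job is handed in; nothing more can be done
the job is handed in; nothing more can be done
```

The capacitor is lying in the cradle and released, the cover is held open at about 45 degrees, and I handed the job in at about 18 s of the 51 s allowed.

- **Capacitor:** The tool cannot tilt, so I gripped the larger can near its top and tipped it over about its foot. I then re-gripped it lying down, set it in the V-saddles and let go. The scene overlay showed it level on both saddles and within about 2 mm of centre.
- **Cover:** I pinched the red bar, swung the cover along its arc, and handed in still gripping it with 25 N. The last reading was an 11 mm finger opening and about 8 N on the wrist.
- **Cover angle checks:** These disagreed slightly. Just before a final 1 mm correction, the arm's travel gave 45.7° and the picture overlays about 46°. With the hinge position corrected, the overlay gave about 45.4°. After the correction the arm's travel gave 45.5°. I did not measure the angle again from the pictures.
- **Other points:**
  - The cameras disagreed by up to about 5 mm in y on where the cradle and capacitor stood, so I centred the capacitor relative to the cradle within each picture.
  - In the final scene picture the reel, screwdriver and smaller can look to be where they started. The multimeter is mostly hidden by the gripper there, but I never touched it.
  - A state reading after the hand-in was refused, so the one-second hold afterwards is unchecked.

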